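# Sort children's shoe lasts left and right, and a rubber heel, into their trays

### The arm

A 6-joint arm with a two-finger parallel gripper is mounted at the origin on the work surface. World frame = base frame: x ahead of the robot, y to its left, z up, the work surface at z = 0. Lengths are in mm, angles in rad, forces in N, time in s.
With the tool pointing down it reaches from about 350 to 975 mm from the base axis. Payload 7.1 kg.
Tool frame: the origin (TCP) lies on the front face of the gripper's body, between the roots of the fingers; the fingertips stand 80 mm ahead of it and the grasp point (between the pads) lies 61 mm ahead of it (env.tips_ahead is the distance from the TCP to the fingertips, in mm); z points along the fingers, y is the line along which they close (so a half turn about z gives the same grasp; the last joint's range is limited). The gripper opens to 88 mm and grips with 3 to 60 N. Pads are 20 mm wide; open, the fingers measure 115 mm over their backs; the gripper's body (75 mm by 178 mm) begins 61 mm behind the grasp point.
Start: joints at [-1.157, 0.423, 1.63, -0, 1.089, -0.019], TCP at [262.149, -567.348, 302.675] pointing down, gripper open.
Joint ranges: [-3, 3], [-0.9, 2.11], [0.09, 2.58], [-1.31, 4.45], [0.11, 2.69], [-2.54, 2.54]. Speed limits (rad/s): [2.39, 2.39, 3.01, 3.14, 3.14, 3.14].

### API

Orientations are given as a unit quaternion [x, y, z, w].
In Python, from station import env, set_gripper, viewer, workorder gives the robot as it stands. Calls block until the motion is done:
- env.reach(position, orientation): joint-space move of the TCP to a pose.
- env.move_l(position, rot=None, rate=150, f_stop=None): straight line of the TCP; rot=None keeps the orientation; rate is the mean speed in mm/s. With f_stop (N) it stops when the force on the tool has changed by that much, and returns True; else False.
- env.move_joints(angles): joint-space move.
- set_gripper(opening): finger opening in mm; the grip force is fixed at half the most; returns when the fingers have stopped.
- env.hold(seconds).
- env.ik(position, orientation): joint angles nearest the present ones, or None.
- env.read_state(): the state.
- viewer.camera(name): name is "scene" or "top" or "wrist"; returns the picture (480x640x3 uint8, blue, green, red); there is no depth.
- viewer.camera_params(name): a dict with "fx", "fy", "cx", "cy" (pixels), "pose" (4x4, takes a point from camera to world coordinates); the wrist camera has in their place "tool_from_camera" (4x4, takes a point from camera to tool coordinates, whose origin is the TCP and whose axes are the flange's). Camera axes: x right, y up, looking along -z (the intrinsics and any distortion apply to the point x, -y, -z); pixel columns grow to the right and rows downward; lengths in mm; the calibration is good to about 2 mm. The wrist camera is an equidistant fisheye: a pixel r from the principal point sees the ray r / f radians off the axis. A picture is of the moment at which its call begins: read the wrist's pose just before it. camera_params takes no time and is no camera call.
A pose or a line that the arm cannot do raises env.IKError and nothing moves.
- workorder.sign_off(): hands the job in; it is judged then, once.
The state is a dict: "time_s": time; "qpos": joint angles; "dq": joint speeds; "tau": joint torques, N m; "tool_pos": TCP position; "orientation": TCP orientation; "force": force on the tool from outside, world axes, zero at the start; "wrist_torque": the same for the moment, N m; "width": finger opening in mm; "grip_force": force on a finger pad.
Only numpy, scipy, OpenCV 4.12 (cv2) and the standard library are available. Lean on these libraries where they do the work, as an engineer would, in place of code of your own. Each camera call takes 0.05 s, during which the arm holds its last target. There are 200 camera calls.

### The job

Clear the cobbler's bench: put both left-foot wooden lasts in the tray marked with left-foot soles, both right-foot lasts in the tray marked with right-foot soles, and the rubber heel in the small tray marked with a heel. Each must lie flat on its tray's floor, same way up as now, none stacked or leaning on a wall; toes may point either way. Leave the tack tin and the jar where they are.

Things in the scene. Friction and masses are not known exactly. Their poses are not given: they have to be found in the camera images.
- left_last_a: Loose child's left-foot last, light wood, flat-bottomed, 116 x 51 x 55 mm, 0.1 kg. Origin: underside, mid-length; +x to the toe (x -58..58), z up. From above, toe away from you, its tip bends right (20 mm to -y). Grip the comb on top: 26 mm wide (y -13..13), x -45..7, straight sides from z 30 to 55; below it 36 wide. Toe 9 to 25 high. Same as its twin.
- left_last_b: Loose child's left-foot last, light wood, flat-bottomed, 116 x 51 x 55 mm, 0.1 kg. Origin: underside, mid-length; +x to the toe (x -58..58), z up. From above, toe away from you, its tip bends right (20 mm to -y). Grip the comb on top: 26 mm wide (y -13..13), x -45..7, straight sides from z 30 to 55; below it 36 wide. Toe 9 to 25 high. Same as its twin.
- right_last_a: Loose child's right-foot last, light wood, flat-bottomed, 116 x 51 x 55 mm, 0.1 kg. Origin: underside, mid-length; +x to the toe (x -58..58), z up. From above, toe away from you, its tip bends left (20 mm to +y). Grip the comb on top: 26 mm wide (y -13..13), x -45..7, straight sides from z 30 to 55; below it 36 wide. Toe 9 to 25 high. Same as its twin.
- right_last_b: Loose child's right-foot last, light wood, flat-bottomed, 116 x 51 x 55 mm, 0.1 kg. Origin: underside, mid-length; +x to the toe (x -58..58), z up. From above, toe away from you, its tip bends left (20 mm to +y). Grip the comb on top: 26 mm wide (y -13..13), x -45..7, straight sides from z 30 to 55; below it 36 wide. Toe 9 to 25 high. Same as its twin.
- heel_block: A black rubber heel for a child's shoe, D-shaped from above: 48 mm long (body x -24 to +24), 44 mm wide (y -22 to +22), 25 mm high, 50 g; round at -x, flat at +x, with straight parallel sides from x = -2 to +24. Origin: underside, middle of length; z up. Lies loose on the bench at any yaw; three small steel nail heads show on top.
- left_tray: Grey open tray fixed to the bench, 158 (x) x 154 (y) x 22 mm high; walls and floor 4 thick, inside 150 x 146. Two flat black left-foot soles are marked on its floor at x 0, y -36 and +36, toes to +x: it takes the two left lasts side by side, toes either way. Origin: underside, centre, z up; inner floor at z 4.
- right_tray: Grey open tray fixed to the bench, 158 (x) x 154 (y) x 22 mm high; walls and floor 4 thick, inside 150 x 146. Two flat black right-foot soles are marked on its floor at x 0, y -36 and +36, toes to +x: it takes the two right lasts side by side, toes either way. Origin: underside, centre, z up; inner floor at z 4.
- heel_tray: Grey open tray fixed to the bench, smaller: outside 128 x 128 x 22 mm high, walls and floor 4 mm thick, inside 120 x 120 mm, with one flat black D-shaped heel outline in the middle of its floor: it takes the rubber heel. Origin: underside, centre; inner floor 4 mm above it.
- tack_tin: Bystander: a closed round steel tin of tacks, 60 mm across and 45 mm high, standing loose beside the work. Origin: underside, centre. Leave it where it is.
- jar: Bystander: a closed amber glass jar with a dark cap, 56 mm across and 85 mm high, standing loose beside the work. Origin: underside, centre. Leave it where it is.

How it is judged (in metres and radians):
At the end, for the whole second after the job is handed in: Lasts comb up in the tray of their own foot, origins within 55 mm of its centre along tray x and y; heel in the heel tray within 42 mm likewise; all tilted under 0.12 rad, undersides within 5 mm of the tray floor, at rest; tin and jar not moved over 30 mm (x of left_last_a in the frame of left_tray between -0.055 and 0.055 m and y of left_last_a in the frame of left_tray between -0.055 and 0.055 m and z of each of left_last_a, left_last_b in the frame of left_tray below 0.009 m and angle between each of left_last_a, left_last_b, right_last_a, right_last_b, heel_block's own z axis and vertical below 0.12 rad and linear speed of each of left_last_a, left_last_b, right_last_a, right_last_b, heel_block below 0.02 m/s and angular speed of each of left_last_a, left_last_b, right_last_a, right_last_b, heel_block below 0.2 rad/s and x of left_last_b in the frame of left_tray between -0.055 and 0.055 m and y of left_last_b in the frame of left_tray between -0.055 and 0.055 m and x of right_last_a in the frame of right_tray between -0.055 and 0.055 m and y of right_last_a in the frame of right_tray between -0.055 and 0.055 m and z of each of right_last_a, right_last_b in the frame of right_tray below 0.009 m and x of right_last_b in the frame of right_tray between -0.055 and 0.055 m and y of right_last_b in the frame of right_tray between -0.055 and 0.055 m and x of heel_block in the frame of heel_tray between -0.042 and 0.042 m and y of heel_block in the frame of heel_tray between -0.042 and 0.042 m and z of heel_block in the frame of heel_tray below 0.009 m); the robot touches nothing.
It fails at once if the tack tin is pushed more than 30 mm (distance of tack_tin from where it was at the start of the episode above 0.03 m).
It fails at once if the jar is pushed more than 30 mm or tipped (distance of jar from where it was at the start of the episode above 0.03 m or angle between jar's own z axis and vertical above 0.5 rad).
It also fails if it takes over 120 s, if anything falls off the work surface, if the arm or the gripper's body presses on something with over 40 N, if the wrist force passes 120 N, or if a joint passes its speed limit or range.

## Working session

There is one attempt and no reset: what is moved stays moved. The work goes in short steps, each a Python script; the robot and the scene stay as the last script left them, time stands still between calls to the robot, and variables do not carry over. Pictures are saved under pics/ and viewed, at most 14 in all, crops included, and the job is handed in when it is done.

```bash
ls; mkdir -p pics; python3 - <<'E'
from station import env, viewer
import cv2
s=env.read_state(); print(s['time_s'],s['tool_pos'],s['orientation'])
for n in('top','scene'):
    cv2.imwrite(f'pics/{n}0.png',viewer.camera(n)); print(n,viewer.camera_params(n))
print(viewer.camera_params('wrist'))
E
```

```text
pics
0.0 [ 261.99685049 -566.95569774  301.896932  ] [ 9.76673056e-01  2.14730380e-01 -1.54315673e-04 -7.62634213e-04]
top {'fx': 607.9751837662341, 'fy': 607.9751837662341, 'cx': 322.20243323723537, 'cy': 232.44488591409052, 'pose': array([[-2.59693171e-02,  9.93300965e-01, -1.12600124e-01,
         3.94756913e+02],
       [-9.99598407e-01, -2.45245296e-02,  1.41975782e-02,
         1.05636122e+01],
       [ 1.13410030e-02,  1.12923606e-01,  9.93538948e-01,
         1.24320801e+03],
       [ 0.00000000e+00,  0.00000000e+00,  0.00000000e+00,
         1.00000000e+00]])}
scene {'fx': 456.349238881449, 'fy': 456.349238881449, 'cx': 323.7897903685484, 'cy': 236.12995778512877, 'pose': array([[ 8.69862505e-01, -3.78835128e-01,  3.15948048e-01,
         8.95987250e+02],
       [ 4.92960825e-01,  6.91121779e-01, -5.28526547e-01,
        -5.96648345e+02],
       [-1.81341549e-02,  6.15495436e-01,  7.87931799e-01,
         9.43022837e+02],
       [ 0.00000000e+00,  0.00000000e+00,  0.00000000e+00,
         1.00000000e+00]])}
{'fx': 371.64829954431775, 'fy': 371.64829954431775, 'cx': 313.68179765106424, 'cy': 238.52509154751633, 'tool_from_camera': array([[ 1.00485073e-03,  9.62912406e-01,  2.69812321e-01,
         7.38055411e+01],
       [ 9.99999093e-01, -1.20958252e-03,  5.92531100e-04,
         3.75974782e-01],
       [ 8.96915813e-04,  2.69811481e-01, -9.62912748e-01,
        -8.12242476e+01],
       [ 0.00000000e+00,  0.00000000e+00,  0.00000000e+00,
         1.00000000e+00]])}
```

View pics/top0.png

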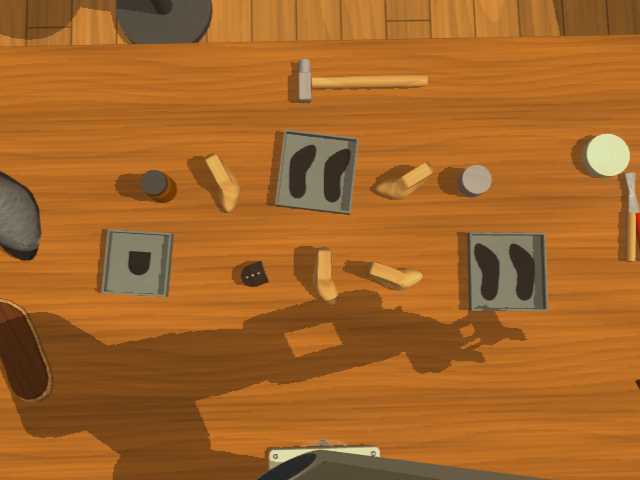

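View pics/scene0.png

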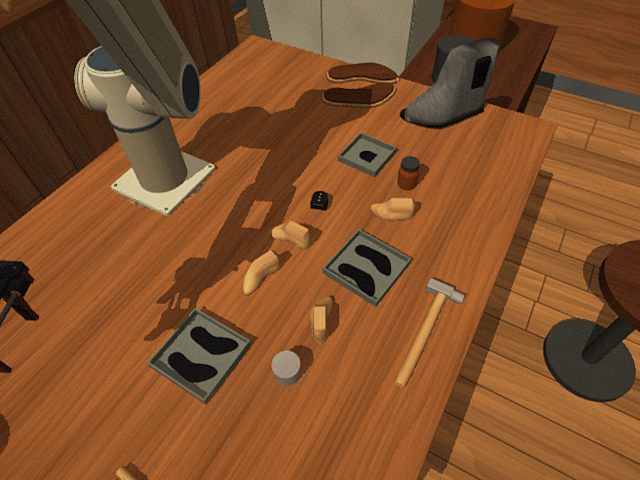

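The top view shows the middle tray at (317,172), the right-hand tray at (507,272) and the heel tray at (138,263). The lasts are at (222,182), (404,181), (325,275) and (396,275), the heel at (254,273), the jar at (157,185) and the tin at (476,180). The scene view shows the same layout. Next I'll enlarge the lasts and trays to tell left from right.

```bash
python3 - <<'E'
import cv2,numpy as np
im=cv2.imread('pics/top0.png')
C=[(222,182),(404,181),(317,172),(325,275),(396,275),(507,272)]
T=[cv2.resize(im[y-45:y+45,x-45:x+45],(264,264),interpolation=cv2.INTER_CUBIC) for x,y in C]
cv2.imwrite('pics/tiles.png',np.vstack([np.hstack(T[:3]),np.hstack(T[3:])]))
hsv=cv2.cvtColor(im,cv2.COLOR_BGR2HSV)
for p in [(216,165),(230,195),(418,175),(395,187),(324,262),(326,290),(385,272),(408,278),(254,235),(360,110),(360,290)]: print(p,hsv[p[1],p[0]])
E
```

```text
(216, 165) [ 19 157 224]
(230, 195) [ 18 162 224]
(418, 175) [ 18 161 224]
(395, 187) [ 16 171 185]
(324, 262) [ 17 165 224]
(326, 290) [ 17 167 225]
(385, 272) [ 17 167 224]
(408, 278) [ 21 151 224]
(254, 235) [ 15 203 188]
(360, 110) [ 14 199 168]
(360, 290) [ 15 206 130]
```

View pics/tiles.png

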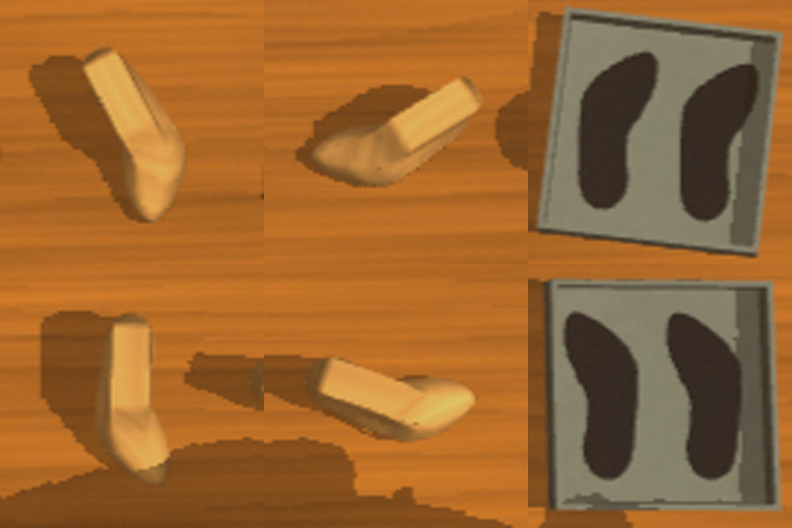

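The middle tray's soles (tile 3) bend right with the toe up, so it is the left tray; the tray at (507,272) is the right one. Following each comb from heel to toe, the lasts at (222,182) and (404,181) bend right and are left lasts. Those at (325,275) and (396,275) bend left and are right lasts. Now I'll measure the trays and take closer wrist looks, with the tool aligned to each comb.

```bash
cat > h.py <<'E'
import cv2,numpy as np
from scipy.spatial.transform import Rotation as R
from station import env,set_gripper,viewer,workorder
def rot(a):  # tool down, tool x along yaw a
    c,s=np.cos(a),np.sin(a); return R.from_matrix(np.array([[c,s,0],[s,-c,0],[0,0,-1.]])).as_quat()
def top(px,z):
    p=viewer.camera_params('top'); px=np.atleast_2d(px)
    d=np.c_[(px[:,0]-p['cx'])/p['fx'],-(px[:,1]-p['cy'])/p['fy'],-np.ones(len(px))]@p['pose'][:3,:3].T
    o=p['pose'][:3,3]; return (o+d*((z-o[2])/d[:,2])[:,None])[:,:2]
def wrist(px,z,pos,q):
    p=viewer.camera_params('wrist'); T=p['tool_from_camera']; px=np.atleast_2d(px).astype(float)
    u=(px[:,0]-p['cx'])/p['fx']; v=(px[:,1]-p['cy'])/p['fy']; r=np.hypot(u,v)+1e-9
    k=np.sin(r)/r; d=np.c_[u*k,-v*k,-np.cos(r)]
    W=R.from_quat(q).as_matrix(); d=d@(W@T[:3,:3]).T; o=W@T[:3,3]+np.array(pos)
    return (o+d*((z-o[2])/d[:,2])[:,None])[:,:2]
def best_yaw(a,x,y):  # choose a or a+pi nearest joint6=0
    j=np.arctan2(y,x)+np.pi/2
    return min((a,a+np.pi),key=lambda b:abs((b-j+np.pi)%(2*np.pi)-np.pi))
E
python3 - <<'E'
from h import *
import json
im=cv2.imread('pics/top0.png'); hsv=cv2.cvtColor(im,cv2.COLOR_BGR2HSV)
m=((hsv[...,1]<110)*255).astype(np.uint8); m=cv2.morphologyEx(m,cv2.MORPH_CLOSE,np.ones((5,5)))
for n,(x,y) in dict(left=(317,172),right=(507,272),heel=(138,263)).items():
    k=np.zeros_like(m); k[y-52:y+52,x-52:x+52]=m[y-52:y+52,x-52:x+52]
    c=max(cv2.findContours(k,0,2)[0],key=cv2.contourArea)
    w=top(c[:,0,:],22).astype(np.float32); r=cv2.minAreaRect(w); b=cv2.boxPoints(r); e=b[1]-b[0],b[2]-b[1]
    print(n,np.round(r[0],1),np.round(r[1],1),r[2],np.hypot(*r[0]))
    # dark marks inside on floor
    kk=((hsv[...,2]<75)*255).astype(np.uint8)
    for c2 in cv2.findContours(kk,0,2)[0]:
        if cv2.contourArea(c2)>150 and cv2.pointPolygonTest(c,tuple(map(float,c2[0,0])),False)>0:
            r2=cv2.minAreaRect(top(c2[:,0,:],4).astype(np.float32)); print('   mark',np.round(r2[0],1),np.round(r2[1],1),r2[2])
t=2.9333
L=dict(L1=((121,103),(100,60),(140,145),(177,137)),L2=((170,115),(207,89),(132,141),(359,136)),L3=((131,102),(131,58),(131,146),(280,230)),L4=((100,127),(58,113),(141,141),(351,230)))
out={}
for n,(c,a,b,o) in L.items():
    p=top(np.array([c,a,b])/t+np.array(o),55); d=p[2]-p[1]; out[n]=[*p[0],float(np.arctan2(d[1],d[0]))]
    print(n,np.round(out[n],2),'len',np.hypot(*d),'reach',np.hypot(*p[0]))
out['H']=[*top([254,273],25)[0],0.]; print(out['H'])
json.dump(out,open('coarse.json','w'))
for n in ['L4','L3','H','L1','L2']:
    x,y,a=out[n]; b=best_yaw(a,x,y) if n!='H' else np.arctan2(y,x)+np.pi/2
    try: print(n,env.ik([x,y,235],rot(b)),env.ik([x,y,113],rot(b)))
    except Exception as ex: print(n,ex)
E
```

```text
left [659.5   1. ] [153.5 160. ] 81.80113983154297 659.5448593045899
   mark [657.8 -34. ] [ 46.7 116.6] 72.16800689697266
   mark [667.5  37.8] [ 45.3 116.3] 73.38585662841797
right [ 446.1 -377.6] [157.9 157.2] 88.21012115478516 584.4996456536486
   mark [ 446.6 -417.9] [114.9  47.1] 6.57996129989624
   mark [ 448.1 -344.9] [115.2  45.1] 6.389671802520752
heel [481.7 365.4] [131.7 127.6] 84.95667266845703 604.6397656636548
   mark [482.4 367.7] [42.7 46.5] 84.73583221435547
L1 [655.04 196.81  -2.72] len 64.92754020180172 reach 683.9654615238046
L2 [ 639.47 -198.09    2.15] len 62.99146094485692 reach 669.4533125253128
L3 [465.7   -9.57   3.12] len 58.684708429094265 reach 465.80041011384776
L4 [ 446.06 -127.21   -1.92] len 58.207321517211845 reach 463.8423243669227
[np.float64(454.619445184936), np.float64(131.58050364390385), 0.0]
L4 [-3.03477749e-01  2.91129304e-01  2.02943001e+00 -4.44089210e-16
  8.21033335e-01  4.78447570e-02] [-3.03477749e-01  5.26517399e-01  2.07971071e+00 -4.44089210e-16
  5.35364540e-01  4.78447570e-02]
L3 [-4.60904089e-02  2.93751563e-01  2.02539975e+00 -4.44089210e-16
  8.22441341e-01 -1.59045636e+00] [-4.60904089e-02  5.28149824e-01  2.07552683e+00 -4.44089210e-16
  5.37915998e-01 -1.59045636e+00]
H [ 2.56585132e-01  3.03741436e-01  2.00995755e+00 -4.44089210e-16
  8.27893668e-01 -2.51464231e-02] [ 2.56585132e-01  5.34430737e-01  2.05951259e+00 -4.44089210e-16
  5.47649323e-01 -2.51464231e-02]
L1 [ 2.74476274e-01  5.82376665e-01  1.53443505e+00 -4.44089210e-16
  1.02478094e+00  1.42266541e+00] [ 2.74476274e-01  7.40115824e-01  1.57510757e+00 -4.44089210e-16
  8.26369259e-01  1.42266541e+00]
L2 [-3.18176005e-01  5.62679571e-01  1.57030377e+00 -4.44089210e-16
  1.00860931e+00 -9.01448857e-01] [-3.18176005e-01  7.24094762e-01  1.61121394e+00 -4.44089210e-16
  8.06283951e-01 -9.01448857e-01]
```

Tray sizes match the given ones (153.5x160, 158x157 and 132x128 measured). I'll take the wrist looks now.

```bash
python3 - <<'E'
from h import *
import json
out=json.load(open('coarse.json')); S={}; T=[]
for n in ['L2','L4','L3','H','L1']:
    x,y,a=out[n]; b=best_yaw(a,x,y) if n!='H' else np.arctan2(y,x)+np.pi/2
    env.reach([x,y,235],rot(b)); s=env.read_state(); im=viewer.camera('wrist'); cv2.imwrite(f'pics/w_{n}.png',im)
    S[n]=[list(map(float,s['tool_pos'])),list(map(float,s['orientation']))]
    t=im[110:370,180:446].copy(); cv2.putText(t,n,(3,14),0,.5,(255,255,255)); T.append(t)
    print(n,s['time_s'],np.round(s['tool_pos'],1))
json.dump(S,open('looks.json','w'))
T.append(T[0]*0)
cv2.imwrite('pics/wt.png',np.vstack([np.hstack(T[:3]),np.hstack(T[3:])]))
E
```

```text
L2 2.025 [ 639.2 -199.2  235.2]
L4 2.9833 [ 447.2 -127.9  235.6]
L3 4.4833 [466.   -9.7 234.9]
H 5.925 [454.7 131.3 235. ]
L1 7.275 [654.6 196.5 234.8]
```

View pics/wt.png

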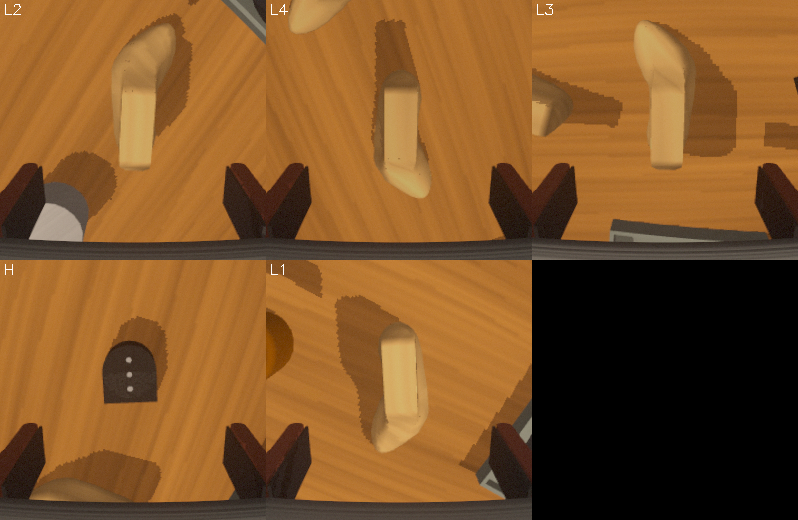

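The wrist tiles show each comb aligned with the tool. Top-face centres in tile pixels are L2 (137,126), L4 (135,127), L3 (136,122) and L1 (134,121); the heel is at (130,113) with its flat end down. They also confirm the feet: L1 and L2 left, L3 and L4 right. I'll convert these to positions, check sizes, then do L4 and the heel first.

```bash
cat >> h.py <<'E'
import json
# tile pixels (offset 180,110): heel-end and toe-end mid of comb top; heel block: round end, flat end
TP=dict(L2=((135,164),(140,89)),L4=((135,88),(135,166)),L3=((135,162),(137,83)),L1=((131.5,84),(136.5,158)),H=((129,82),(130.5,143)))
def measure(n):
    pos,q=json.load(open('looks.json'))[n]
    p=wrist(np.array(TP[n])+[180,110],25 if n=='H' else 55,pos,q); d=p[1]-p[0]; return p.mean(0),np.arctan2(d[1],d[0]),np.hypot(*d)
TRAY=dict(left=(661,1.5,-.14),right=(446.5,-378.5,-.026),heel=(482,366.5,-.088))
def wrap(a): return (a+np.pi)%(2*np.pi)-np.pi
def go(g,b,z,tgt,bt,zt,op,w,rel):
    """grasp at g, yaw b, TCP z; release at tgt, yaw bt, zt"""
    set_gripper(op); env.reach([*g,235],rot(b)); env.move_l([*g,z],rate=120,f_stop=10)
    set_gripper(0); s=env.read_state(); print('  grip width',round(s['width'],1),'z',round(s['tool_pos'][2],1))
    if abs(s['width']-w)>6: raise SystemExit('bad grip')
    env.move_l([*g,260],rate=200); print('  lifted width',round(env.read_state()['width'],1))
    env.reach([*tgt,260],rot(bt)); env.move_l([*tgt,zt+15],rate=150); hit=env.move_l([*tgt,zt],rate=40,f_stop=8)
    s=env.read_state(); print('  place',np.round(s['tool_pos'],1),hit)
    set_gripper(rel); env.move_l([*tgt,250],rate=200); print('  t',env.read_state()['time_s'])
def last(n,tray,run=True):
    c,a,l=measure(n); b=best_yaw(a,*c); x,y,t=TRAY[tray]; sg=1 if tray=='left' else -1
    j=np.arctan2(y,x)+np.pi/2
    toe=min((t,t+np.pi),key=lambda e:abs(wrap(e+b-a-j))); f=1 if toe==t else -1
    o=np.array([x,y])+R.from_euler('z',t).as_matrix()[:2,:2]@[0,40*f*sg]
    tgt=o-19*np.array([np.cos(toe),np.sin(toe)])
    print(n,np.round(c,1),round(a,3),'len',round(l,1),'toe',f,'origin',np.round(o,1))
    if run: go(c,b,113,tgt,toe+b-a,118,62,26,42)
def heel(run=True):
    c,a,l=measure('H'); x,y,t=TRAY['heel']; b=best_yaw(a,*c); j=np.arctan2(y,x)+np.pi/2
    e=min((t+k*np.pi/2 for k in range(4)),key=lambda e:abs(wrap(e+b-a-j)))
    u=lambda w:11*np.array([np.cos(w),np.sin(w)])
    print('H',np.round(c,1),round(a,3),'len',round(l,1))
    if run: go(c+u(a),b,84,np.array([x,y])+u(e),e+b-a,89,70,44,60)
E
python3 - <<'E'
from h import *
for n,t in (('L1','left'),('L2','left'),('L3','right')): last(n,t,False)
heel(False)
last('L4','right'); heel()
cv2.imwrite('pics/top1.png',viewer.camera('top')[100:340,60:580]); 
E
```

```text
L1 [659.8 198.3] -2.652 len 55.8 toe 1 origin [666.6  41.1]
L2 [ 640.9 -196.5] 2.092 len 57.1 toe -1 origin [655.4 -38.1]
L3 [461.6  -7.7] 3.092 len 59.6 toe 1 origin [ 445.5 -418.5]
H [450.4 135.4] -1.266 len 50.6
L4 [ 448.9 -127.8] -1.919 len 59.4 toe -1 origin [ 447.5 -338.5]
  grip width 25.6 z 113.1
  lifted width 26.0
  place [ 466.4 -339.   117.8] False
  t 15.7417
H [450.4 135.4] -1.266 len 50.6
  grip width 43.9 z 84.2
  lifted width 43.9
  place [480.9 355.5  88.7] False
  t 25.125
```

View pics/top1.png

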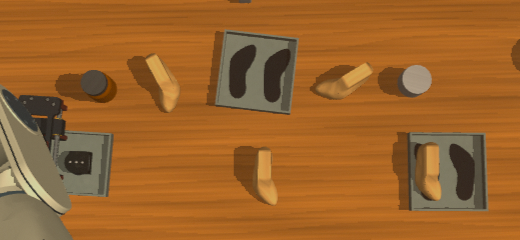

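L4 lies flat in the right tray's left half (crop pixel 428,171), toe toward the robot. The heel is in the middle of its tray (78,163). On to the other three.

```bash
python3 - <<'E'
from h import *
last('L1','left'); last('L2','left'); last('L3','right')
env.reach([400,-200,300],rot(0)) if 0 else env.move_joints([-1.157,.423,1.63,0,1.089,-.019])
im=viewer.camera('top'); cv2.imwrite('pics/top2.png',im[100:340,60:580])
sc=viewer.camera('scene'); cv2.imwrite('pics/scene2.png',sc)
cv2.imwrite('pics/end.png',np.vstack([cv2.resize(im[110:330,90:570],(800,367)),cv2.resize(sc[120:410,140:440],(241,233)).repeat(1,0) if 0 else cv2.copyMakeBorder(cv2.resize(sc[120:410,140:440],(241,233)),0,0,0,559,0)]))
print(env.read_state()['time_s'],np.round(env.read_state()['force'],1))
E
```

```text
L1 [659.7 198.3] -2.651 len 55.8 toe 1 origin [666.6  41.1]
  grip width 25.7 z 113.1
  lifted width 25.9
  place [647.6  43.8 117.8] False
  t 34.2167
L2 [ 640.8 -196.7] 2.092 len 57.0 toe -1 origin [655.4 -38.1]
  grip width 26.0 z 113.1
  lifted width 25.7
  place [674.1 -40.7 117.7] False
  t 41.9
L3 [461.7  -8. ] 3.092 len 59.6 toe 1 origin [ 445.5 -418.5]
  grip width 25.8 z 113.1
  lifted width 26.0
  place [ 426.4 -417.9  117.8] False
  t 50.85
51.8583 [ 0.  -1.1  0.4]
```

View pics/end.png

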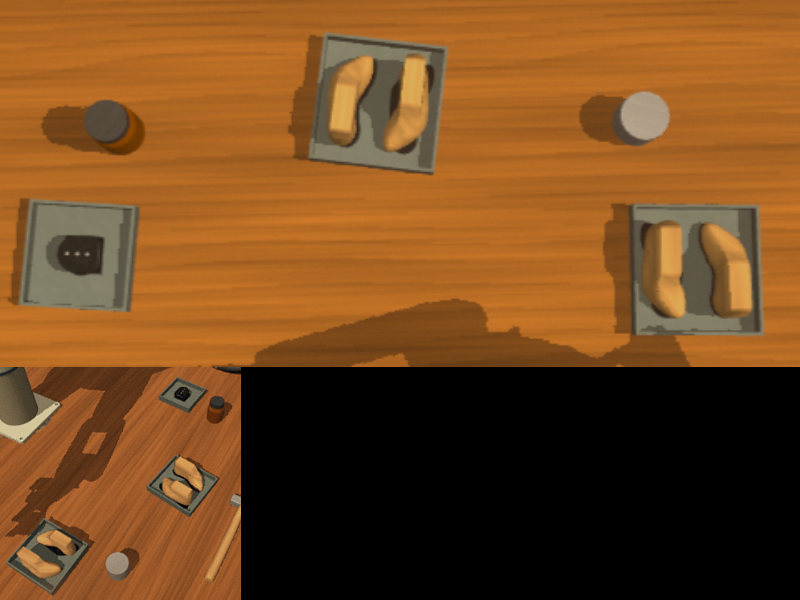

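View pics/scene2.png

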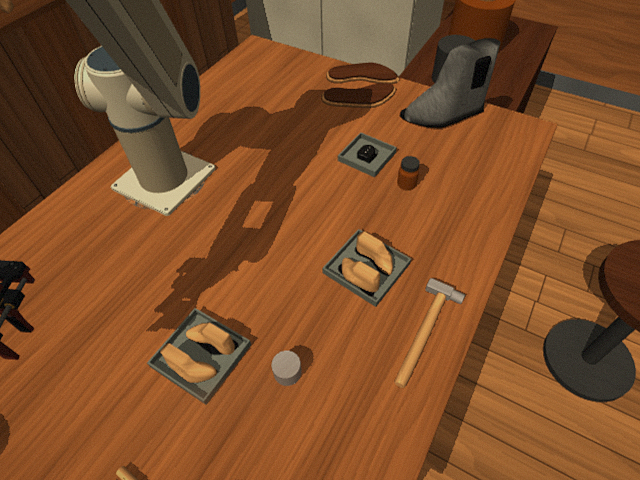

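Both views show two lasts flat in each of their trays: left tray at (350,100) and (407,103), right tray at (665,270) and (728,270). All are clear of the walls and of each other. The heel is centred at (80,254), and the jar and tin have not moved. I'm handing it in.

```bash
python3 -c "
from station import workorder
print(workorder.sign_off())"
```

```text
the job is handed in; nothing more can be done
None
```

The job is handed in at about 52 s on the robot clock: all four lasts and the heel lie flat in their own trays in the final pictures, and the tin and jar were not touched; sign-off returned no verdict.

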